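# Prop an LED bar with the screw jack

## Robot

A 7-joint arm with a two-finger parallel gripper is mounted at the origin on the work surface. World frame = base frame: x ahead of the robot, y to its left, z up, the work surface at z = 0. Lengths are in m, angles in rad, forces in N, time in s.
With the tool pointing down it reaches from about 0.35 to 0.9 m from the base axis. Payload 8.1 kg.
Tool frame: the origin (TCP) lies on the centre line of the jaws, within the pads' length; the fingertips stand arm.tips_ahead ahead of it and the grasp point (between the pads) lies 8 mm behind it (arm.tips_ahead is the distance from the TCP to the fingertips, in m); z points along the fingers, y is the direction in which the jaws open and shut (so a half turn about z gives the same grasp; the last joint's range is limited). The gripper opens to 92 mm and grips with 3 to 60 N. Pads are 19 mm wide; open, the fingers measure 130 mm over their backs; the gripper's body (75 mm by 190 mm) begins 47 mm behind the grasp point.
Start: joints at [-0.103, 0.434, 0.025, 1.573, -0.012, 1.134, -0.075], TCP at [0.625, -0, 0.238] pointing down, gripper open.
Joint ranges: [-2.62, 2.62], [-0.44, 2.09], [-1.27, 1.32], [0.08, 2.57], [-1.32, 4.46], [0.12, 2], [-2.74, 2.74]. Speed limits (rad/s): [2.22, 2.22, 3.01, 3.01, 3.14, 3.14, 3.14].

## Interface

Orientations are given as a rotation vector (axis times angle).
In Python, from cell import arm gives the robot as it stands. The module is installed in compiled form; this text tells all that it offers.
- The arm moves only by the tool jog_arm, never from a script. Its argument "moves" is a list of rows, each an object with "twist": the turn, a rotation vector about the tool's x, y, z in units of 10 degrees (1.0 is 10 degrees), a list of three; "xyz": the shift along the tool's x, y, z in units of 60 mm (1.0 is 60 mm), a list of three; "grip": the closure, from -1 (fully open) to 1 (shut). A call has 1 to 5 rows; each row is the pose to reach, as a shift and turn from the pose commanded when the call began, along the tool's axes at that moment; what a row does not reach only later rows make up. A row lasts 1/8 s, in which the tool goes at most 62.5 mm and 10.7 degrees, less where a joint would pass 70% of its speed; a pose out of reach is approached as far as the arm can. A call with a gripper value outside its range is refused whole. The fingers move at their own pace and stop on an object; "force" is the grip in N (left out, the last holds). Time passes only in rows, so rows that repeat a pose let the fingers close. It gives the time, the measured TCP pose, the force and the opening at its end, in the units of the state.
- arm.observe(): the state, without advancing time (a new reading comes with each control period).
- arm.get_image(name): name is "scene" or "side" or "wrist"; returns the picture (400x640x3 uint8, blue, green, red); there is no depth.
- arm.camera_params(name): a dict with "mtx" (3x3 intrinsics, pixels), "k1" (the pictures are not rectified: a ray, as slopes to the right and down, at radius r is drawn at 1 + k1 r^2 times it, then the intrinsics apply), "T" (4x4, takes a point from camera to world coordinates); the wrist camera has in their place "T_tool_cam" (4x4, takes a point from camera to tool coordinates, whose origin is the TCP and whose axes are the flange's). Camera axes: x right, y down, z forward; pixel columns grow to the right and rows downward; lengths in m; the calibration is good to about 2 mm. A picture is of the moment at which its call begins: read the wrist's pose just before it. camera_params takes no time and is no camera call.
- arm.sign_off(): hands the job in, once; it reports no verdict.
The state is a dict: "clock": time; "joints": joint angles; "dq": joint speeds; "joint_efforts": joint torques, N m; "position": TCP position; "ee_rot": TCP orientation; "force": force on the tool from outside, world axes, zero at the start; "ft_torque": the same for the moment, N m; "width": opening from 0.0 (shut) to 1.0 (fully open).
Only numpy, scipy, OpenCV 4.12 (cv2) and the standard library are available. Lean on these libraries where they do the work, as an engineer would, in place of code of your own. Each camera call takes 0.05 s, during which the arm holds its last target. There are 200 camera calls.

## Task

Lay the long LED bar gently across the two notched rests of the support rig, centred and right side up (light-chip side on top). Then let go and turn the jack's knob clockwise to raise the platform until it just touches the underside of the bar and stays there, without raising the bar by more than about 3 mm. Leave the short bar, the bottle, the screwdriver and the tape roll where they are.

Things in the scene. Friction and masses are not known exactly. Their poses are not given: they have to be found in the camera images.
- bar: The long LED bar: aluminium section 200 mm long, 40 mm wide, 25 mm high, with a white board of small yellow chips on top; about 0.4 kg. It starts lying loose on the table, chips up. Origin at the centre of its underside, x along its length, y across its width, z up through the chips. Either way round is right.
- rig: Fixed support rig: dark base plate 250 mm (its y) by 130 mm (its x), with a tongue on its -x side carrying the knob housing. Two aluminium rests at y = +85 and -85 mm, 20 mm thick along y, each with a notch open upwards: 50 mm wide in x, floor 95 mm above the table, lips 12 mm high. The bar lies in both, its length along the rig's y; the jack is between. Origin on the table at the middle, z up.
- seat (a point): Point of the rig 95 mm above the table, midway between the two notches at the height of their floors: where the centre of the bar's underside belongs. Axes as the rig's.
- jack_platform: The jack's platform: grey plate with a black rubber top, 90 mm (along the rig's y) by 80 mm, 10 mm thick, on a steel scissor, under the middle of the bar's place. Origin at the centre of its top face. It moves straight up and down, starts 6 to 14 mm below the notch floors, is rigid and stays where the knob leaves it.
- jack_knob (a joint): Turn of the jack's knob in rad, 0 to 8, growing clockwise as seen from above. The platform rises 4 mm per rad; its top is 79 mm above the table at 0, so it reaches the notch floors' level at 4.0. Starts between 0.5 and 2.5. Friction about 0.08 N m; it stays where it is left and can be turned back.
- knob_grip (a point): Grip point of the black knob, on its upright axis, 98 mm above the table, 115 mm from the rig's middle on its -x side. The grip is a bar 62 mm long, 16 mm wide, 34 mm high on a disc of 64 mm diameter; the disc's top is 24 mm below this point, the bar's top 10 mm above it. x runs along the grip bar, z is up.
- offcut: Short LED bar, 90 mm long, otherwise like the long one (40 mm wide, 25 mm high), loose on the table; not to be used. Origin at the centre of its underside, x along its length.
- bottle: White plastic bottle with a black cap, 56 mm in diameter, 140 mm high, standing loose. Origin at the centre of its underside.
- driver: Screwdriver with a black handle, 200 mm long, lying loose. Origin at its middle, on the table; x from the handle to the blade.
- tape: Pale tape roll, 96 mm in diameter and 22 mm high, lying flat, loose. Origin at the centre of its underside.
There are look-alikes about, which are no part of the job. Leave any brown or pink look-alike of the bar alone.

How it is judged:
On the way, in this order (a step that is already met when the one before it is completed fails the run):
1. the long bar lies in both rests, chips up, let go, with the platform still clear below it (z of bar in the frame of rig between 0.092 and 0.0975 m and horizontal distance between bar and seat below 0.02 m and angle between the x axis of bar and the y axis of rig, either way round below 0.12 rad and angle between bar's own z axis and vertical below 0.04 rad and contact force between the fingers and bar below 0.1 N and contact force between jack_platform and bar below 0.05 N), for 0.2 s.
2. the platform touches the underside of the bar (contact force between jack_platform and bar above 0.2 N), for 0.2 s.
At the end, for the whole second after the job is handed in: The jack platform bears on the underside of the long bar (over 0.2 N); the bar is no more than 3 mm above its seat on the notch floors, within 20 mm of centre, within 0.12 rad of the line of the rests, chips up and level within 0.04 rad, and at rest (contact force between jack_platform and bar above 0.2 N and z of bar in the frame of rig between 0.092 and 0.098 m and horizontal distance between bar and seat below 0.02 m and angle between the x axis of bar and the y axis of rig, either way round below 0.12 rad and angle between bar's own z axis and vertical below 0.04 rad and linear speed of bar below 0.01 m/s); the robot touches nothing.
It fails at once if the bar is let fall (over 0.4 m/s while the fingers do not touch it) (linear speed of bar above 0.4 m/s and contact force between the fingers and bar below 0.05 N).
It fails at once if the bar is forced onto the rig (over 60 N) (contact force between bar and rig above 60 N).
It fails at once if the short bar, the bottle, the screwdriver or the tape roll is moved over 20 mm (distance of any of offcut, bottle, driver, tape from where it was at the start of the episode above 0.02 m).
It also fails if it takes over 72 s, if anything falls off the work surface, if the arm or the gripper's body presses on something with over 40 N, if the wrist force passes 120 N, or if a joint passes its speed limit or range.

## Working session

There is one attempt and no reset: what is moved stays moved. The work goes in short steps, Python scripts to look and compute and a tool call to move; the robot and the scene stay as the last step left them, time stands still between calls to the robot, and variables do not carry over. Pictures are saved under pics/ and viewed, about 8 in all and at most 12, crops included, and the job is handed in when it is done.

Besides the shell and the picture viewer there is one more tool, called after "Call:" by a JSON object that holds its "fn" and its "kwargs", one argument or row to a line. jog_arm: Moves the arm, as the interface text tells. Its arguments: {"type":"object","properties":{"moves":{"type":"array","items":{"type":"object","properties":{"twist":{"type":"array","items":{"type":"number"}},"xyz":{"type":"array","items":{"type":"number"}},"grip":{"type":"number"}}}},"force":{"type":"number"}},"required":["moves"]}

```bash
mkdir -p pics; cat > h.py <<'E'
import numpy as np, cv2
from scipy.spatial.transform import Rotation as R
from cell import arm
def cam(n):
    p=arm.camera_params(n)
    if n=='wrist':
        s=arm.observe(); W=np.eye(4); W[:3,:3]=R.from_rotvec(s['ee_rot']).as_matrix(); W[:3,3]=s['position']
        return p['mtx'],p['k1'],W@p['T_tool_cam']
    return p['mtx'],p['k1'],p['T']
def px2w(c,uv,z):
    K,k1,T=c; x=(uv[0]-K[0][2])/K[0][0]; y=(uv[1]-K[1][2])/K[1][1]
    rd=np.hypot(x,y); r=rd
    for _ in range(30): r=rd/(1+k1*r*r)
    f=r/rd if rd>0 else 1
    d=np.array(T)[:3,:3]@[x*f,y*f,1]; o=np.array(T)[:3,3]
    return (o+d*(z-o[2])/d[2])
def w2px(c,P):
    K,k1,T=c; q=np.linalg.inv(T)@np.append(P,1); x,y=q[:2]/q[2]; f=1+k1*(x*x+y*y)
    return np.array([K[0][0]*x*f+K[0][2],K[1][1]*y*f+K[1][2]])
E
python3 - <<'E'
from h import *
print(arm.observe(), arm.tips_ahead)
for n in ['scene','side','wrist']:
    c=cam(n); cv2.imwrite(f'pics/{n}0.png',arm.get_image(n)); print(n,np.round(c[0],1).tolist(),c[1],np.round(c[2],3).tolist())
a=cv2.imread('pics/side0.png');b=cv2.imread('pics/wrist0.png')
cv2.imwrite('pics/sw.png',np.vstack([a,b])[:, :] if 0 else cv2.resize(np.hstack([a,b]),(800,250)))
E
```

```text
{'clock': 0.0, 'joints': array([-0.10259827,  0.43518835,  0.02494194,  1.57409047, -0.0115924 ,
        1.13397958, -0.07510359]), 'dq': array([ 0.00165882, -0.00080736, -0.00061888, -0.00087506, -0.0002016 ,
       -0.00070611,  0.00071138]), 'joint_efforts': array([ 3.89017032e-04, -6.67853522e+01,  9.84863900e-01, -3.14464223e+01,
       -6.05165795e-02,  4.27553023e-02,  1.12382318e-04]), 'position': array([ 6.24514970e-01, -4.06262795e-05,  2.36968673e-01]), 'ee_rot': array([-2.22079785e+00, -2.22070084e+00,  1.82889781e-03]), 'force': array([0.35842075, 0.35937754, 0.52525744]), 'ft_torque': array([-0.06528476, -0.01240861,  0.03194439]), 'width': 1.0015095047930058} 0.011
scene [[372.4, 0.0, 319.8], [0.0, 372.4, 205.3], [0.0, 0.0, 1.0]] -0.04525574223714005 [[0.715, 0.579, -0.392, 1.095], [0.699, -0.586, 0.41, -0.542], [0.008, -0.567, -0.824, 1.144], [0.0, 0.0, 0.0, 1.0]]
side [[447.6, 0.0, 322.7], [0.0, 447.6, 198.2], [0.0, 0.0, 1.0]] -0.12233907306754999 [[-0.773, -0.307, 0.555, -0.235], [-0.634, 0.379, -0.674, 0.971], [-0.004, -0.873, -0.488, 0.831], [0.0, 0.0, 0.0, 1.0]]
wrist [[352.5, 0.0, 319.9], [0.0, 352.5, 199.0], [0.0, 0.0, 1.0]] 0.007344665138509419 [[1.0, 0.0, -0.001, 0.625], [-0.0, -0.953, -0.302, 0.082], [-0.001, 0.302, -0.953, 0.384], [0.0, 0.0, 0.0, 1.0]]
```

View pics/scene0.png

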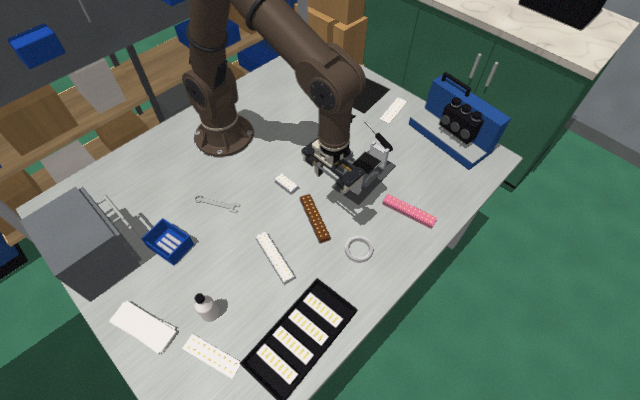

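View pics/sw.png

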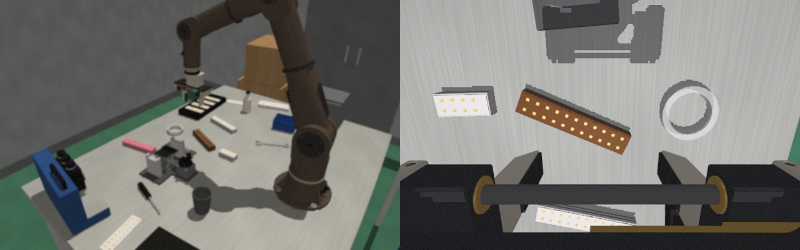

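```bash
python3 - <<'E'
from h import *
s=cam('scene')
for n,uv,z in [('white bar a',(261,236),.025),('white bar b',(289,279),.025),('off',(286,184),.025),('brown',(315,218),.025),('rig',(365,175),.05),('tape',(359,249),.02),('bottle',(207,315),0),('flat a',(190,340),.0),('flat b',(236,371),0),('tray0',(278,365),.02)]:
    print(n,np.round(px2w(s,uv,z),3))
a=cv2.imread('pics/scene0.png'); b=cv2.imread('pics/side0.png')
c1=cv2.resize(a[140:300,240:400],(560,560),interpolation=cv2.INTER_CUBIC)
c2=cv2.resize(b[180:340,180:380],(700,560),interpolation=cv2.INTER_CUBIC)
cv2.imwrite('pics/c1.png',c1);cv2.imwrite('pics/c2.png',c2)
E
```

```text
white bar a [ 0.508 -0.219  0.025]
white bar b [ 0.693 -0.26   0.025]
off [ 0.403 -0.005  0.025]
brown [ 0.589 -0.036  0.025]
rig [0.599 0.223 0.05 ]
tape [ 0.781 -0.018  0.02 ]
bottle [ 0.591 -0.516  0.   ]
flat a [ 0.617 -0.598  0.   ]
flat b [ 0.784 -0.555  0.   ]
tray0 [ 0.861 -0.461  0.02 ]
```

View pics/c1.png

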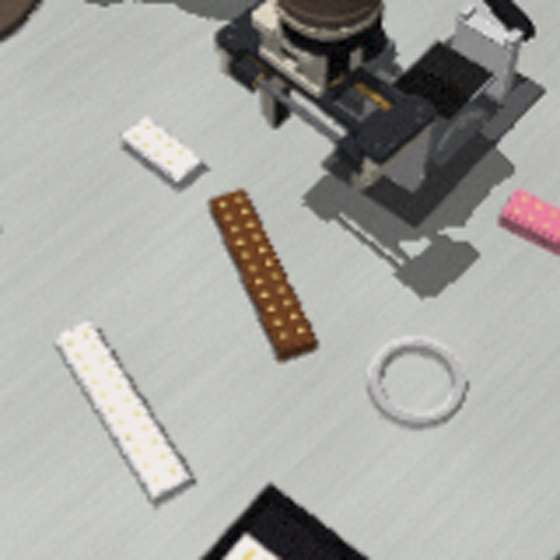

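View pics/c2.png

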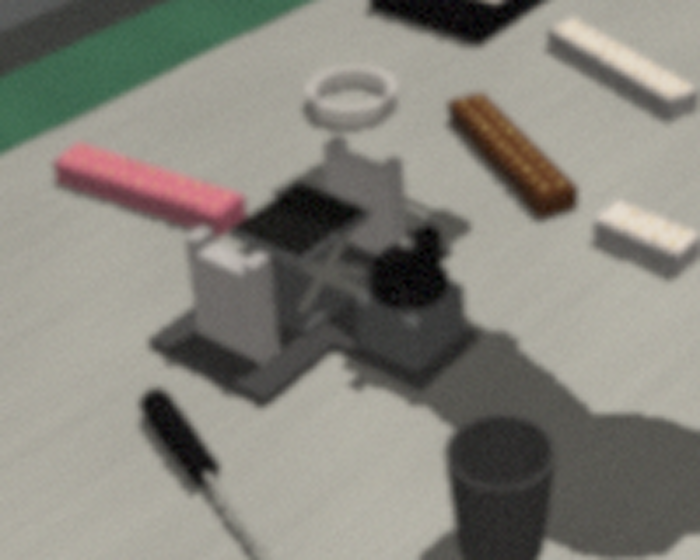

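```bash
python3 - <<'E'
from h import *
c=cam('side'); f=lambda u,v,z:px2w(c,(180+u/3.5,180+v/3.5),z)
for n,u,v,z in [('lipN1',200,235,.107),('lipN2',262,258,.107),('lipF1',335,145,.107),('lipF2',393,162,.107),('pl',302,219,.085),('p1',240,230,.085),('p2',300,183,.085),('p3',365,212,.085),('p4',300,255,.085),('disc',405,275,.074),('base1',150,345,.0),('base2',265,403,0),('driverhandle',155,400,.015)]:
    print(n,np.round(f(u,v,z),3))
s=cam('scene'); g=lambda u,v,z:px2w(s,(240+u/3.5,140+v/3.5),z)
for p in [(57,337),(88,321),(193,480),(157,498)]: print(np.round(g(*p,.025),3))
E
```

```text
lipN1 [0.596 0.337 0.107]
lipN2 [0.535 0.327 0.107]
lipF1 [0.608 0.172 0.107]
lipF2 [0.55  0.161 0.107]
pl [0.573 0.248 0.085]
p1 [0.602 0.292 0.085]
p2 [0.613 0.211 0.085]
p3 [0.54  0.208 0.085]
p4 [0.538 0.285 0.085]
disc [0.465 0.241 0.074]
base1 [0.632 0.376 0.   ]
base2 [0.506 0.364 0.   ]
driverhandle [0.561 0.428 0.015]
[ 0.497 -0.232  0.025]
[ 0.505 -0.198  0.025]
[ 0.703 -0.242  0.025]
[ 0.692 -0.277  0.025]
```

Call:
{"fn": "jog_arm", "kwargs": {
  "moves": [
    {"xyz": [1, -0.3, -0.5], "grip": -1},
    {"xyz": [2, -0.8, -1]},
    {"xyz": [2, -0.8, -1]},
    {"xyz": [2, -0.8, -1]},
    {"xyz": [2, -0.8, -1]}
  ]
}}

```text
invalid input at $.moves[0]: expected keys twist, xyz, grip
```

```bash
python3 - <<'E'
from h import *
import pickle
c=cam('wrist'); im=arm.get_image('wrist'); pickle.dump(c,open('w1.pkl','wb')); cv2.imwrite('pics/w1.png',im); print(arm.observe()['position'])
E
```

```text
[ 6.24715018e-01 -4.56398616e-05  2.37252445e-01]
```

View pics/w1.png

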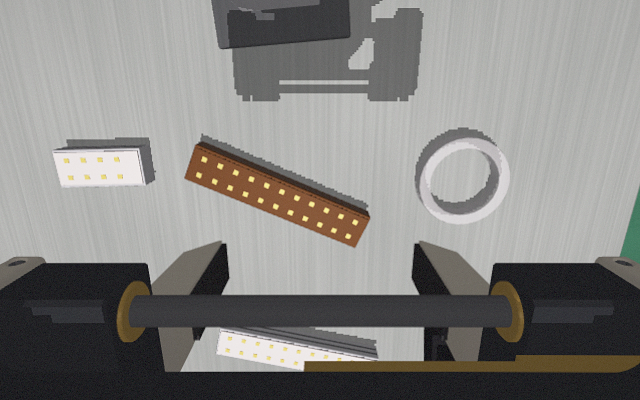

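The move was refused because each row needs all three keys, so this picture is still the start pose. It shows the offcut at (100,165), brown at (280,195), tape at (462,175), and the white long bar at the bottom near (300,350).

Call:
{"fn": "jog_arm", "kwargs": {
  "moves": [
    {"twist": [0, 0, 0], "xyz": [1, -0.3, -0.5], "grip": -1},
    {"twist": [0, 0, 0], "xyz": [2, -0.8, -1], "grip": -1},
    {"twist": [0, 0, 0], "xyz": [2, -0.8, -1], "grip": -1},
    {"twist": [0, 0, 0], "xyz": [2, -0.8, -1], "grip": -1},
    {"twist": [0, 0, 0], "xyz": [2, -0.8, -1], "grip": -1}
  ]
}}

```text
clock: 0.82
position: [0.5774, 0.1178, 0.2968]
ee_rot: [2.224, 2.218, -0.003]
force: [0.2, -0.4, 0.7]
width: 1.001
```

```bash
python3 - <<'E'
from h import *
import pickle
c=cam('wrist'); im=arm.get_image('wrist'); pickle.dump(c,open('w1.pkl','wb')); cv2.imwrite('pics/w2.png',cv2.resize(im[:300],(800,375))); print(arm.observe()['position'])
E
```

```text
[0.57737449 0.11761155 0.29674654]
```

View pics/w2.png

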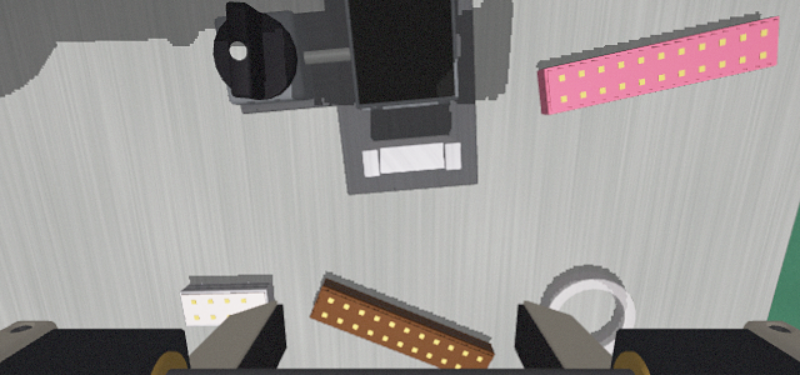

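Seen here: the near rest's notch floor at (412,159), plate corners at (349,194) and (477,184), the knob at (255,54), and the platform edge at (356,107)–(455,101). The far half is cut off, so I'll shift once more to get the whole rig.

Call:
{"fn": "jog_arm", "kwargs": {
  "moves": [
    {"twist": [0, 0, 0], "xyz": [0.9, -0.4, 0], "grip": -1},
    {"twist": [0, 0, 0], "xyz": [1.6, -0.6, 0], "grip": -1},
    {"twist": [0, 0, 0], "xyz": [1.6, -0.6, 0], "grip": -1},
    {"twist": [0, 0, 0], "xyz": [1.6, -0.6, 0], "grip": -1}
  ]
}}

```text
clock: 1.38
position: [0.5418, 0.214, 0.2971]
ee_rot: [2.223, 2.218, -0.002]
force: [0.2, -0.9, 0.7]
width: 1.003
```

```bash
python3 - <<'E'
from h import *
import pickle
c=cam('wrist'); im=arm.get_image('wrist'); pickle.dump(c,open('w3.pkl','wb')); cv2.imwrite('pics/w3.png',cv2.resize(im[:300,120:520],(800,600),interpolation=cv2.INTER_CUBIC)); print(arm.observe()['position'])
E
```

```text
[0.54193831 0.2136179  0.29720895]
```

View pics/w3.png

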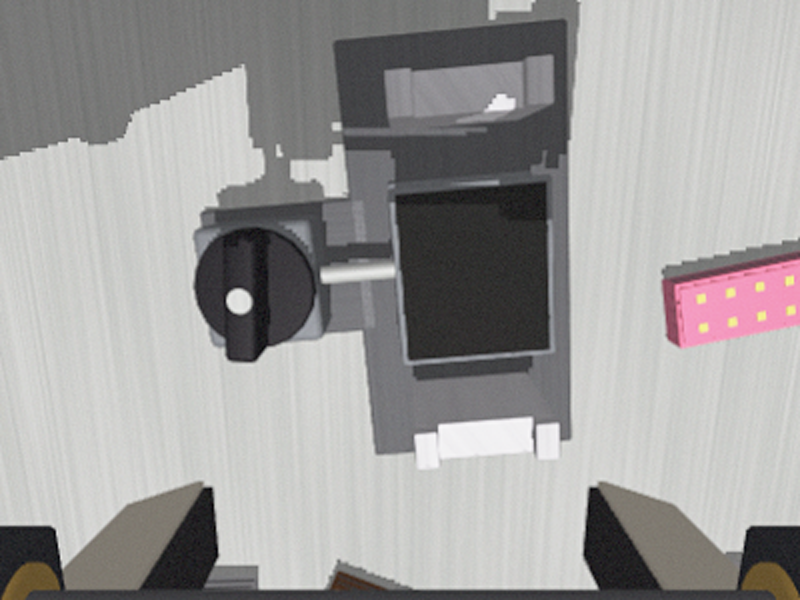

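```bash
python3 - <<'E'
from h import *
import pickle
c=pickle.load(open('w3.pkl','rb')); f=lambda u,v,z:px2w(c,(120+u/2,v/2),z)[:2]
P={}
for n,u,v,z in [('NL',427,451,.107),('NR',548,440,.107),('FL',399,87,.107),('FR',539,75,.107),('Nf',486,438,.095),('plate_tl',335,42,.008),('plate_tr',566,19,.008),('plate_bl',377,454,.008),('plate_br',570,438,.008),('p1',391,186,.085),('p2',550,178,.085),('p3',553,352,.085),('p4',408,362,.085),('disc',255,288,.074),('g1',246,232,.108),('g2',246,348,.108),('gtopc',246,293,.108)]:
    P[n]=f(u,v,z); print(n,np.round(P[n],4))
m=lambda *k:np.mean([P[i] for i in k],0)
print('lips ctr',m('NL','NR','FL','FR'),'plate',m('plate_tl','plate_tr','plate_bl','plate_br'),'plat',m('p1','p2','p3','p4'))
ang=lambda d:np.degrees(np.arctan2(d[1],d[0]))
print('yaw',ang(m('FL','FR')-m('NL','NR'))-90,ang(m('plate_tl','plate_tr')-m('plate_bl','plate_br'))-90,ang(P['plate_tr']-P['plate_tl']),ang(P['plate_br']-P['plate_bl']),ang(m('FR','NR')-m('FL','NL')))
print('grip ang',ang(P['g1']-P['g2']))
# pixel check for predicted rig
import itertools
for th in [4.5]:
    a=np.radians(th); Rz=np.array([[np.cos(a),-np.sin(a)],[np.sin(a),np.cos(a)]]); o=m('NL','NR','FL','FR')
    print('knob pred',o+Rz@[-.115,0])
E
```

```text
NL [0.556  0.1603]
NR [0.6178 0.1662]
FL [0.5421 0.3324]
FR [0.6033 0.337 ]
Nf [0.5877 0.1628]
plate_tl [0.5063 0.3661]
plate_tr [0.6345 0.3773]
plate_bl [0.5267 0.1183]
plate_br [0.6544 0.1294]
p1 [0.538  0.2904]
p2 [0.6153 0.2939]
p3 [0.6224 0.207 ]
p4 [0.5464 0.2018]
disc [0.4662 0.2392]
g1 [0.4707 0.2704]
g2 [0.4669 0.2151]
gtopc [0.4688 0.242 ]
lips ctr [0.57981737 0.24897573] plate [0.58049693 0.24778213] plat [0.58054235 0.24828806]
yaw 4.7425386405762 4.6575332148780575 4.95270813073956 4.969489340515949 4.901008541365605
grip ang 86.05601587777309
knob pred [0.46517187 0.23995293]
```

Rig centre comes out at (0.580,0.248) with yaw 4.8°, and lips, plate and platform agree to about 1 mm. The knob is at (0.466,0.239). The bar is at (0.599,−0.237) at −12.8°, which is good enough for the open jaws, so I'll go there.

Call:
{"fn": "jog_arm", "kwargs": {
  "moves": [
    {"twist": [0, 0, 0], "xyz": [-1, 0.2, 0], "grip": -1},
    {"twist": [0, 0, 0], "xyz": [-2, 0.4, 0], "grip": -1},
    {"twist": [0, 0, 0], "xyz": [-3, 0.6, 0], "grip": -1},
    {"twist": [0, 0, 0], "xyz": [-4, 0.8, 0], "grip": -1},
    {"twist": [0, 0, 0], "xyz": [-5, 0.95, 0], "grip": -1}
  ]
}}

```text
clock: 2.05
position: [0.5979, -0.0884, 0.2977]
ee_rot: [2.225, 2.217, -0.001]
force: [0.9, -0.4, -0.6]
width: 0.994
```

Call:
{"fn": "jog_arm", "kwargs": {
  "moves": [
    {"twist": [0, 0, -1], "xyz": [-0.8, 0, 0.3], "grip": -1},
    {"twist": [0, 0, -2], "xyz": [-1.6, 0, 0.6], "grip": -1},
    {"twist": [0, 0, -3], "xyz": [-2.4, 0, 1], "grip": -1},
    {"twist": [0, 0, -4], "xyz": [-2.5, 0, 1.5], "grip": -1},
    {"twist": [0, 0, -5], "xyz": [-2.5, 0, 2], "grip": -1}
  ]
}}

```text
clock: 2.68
position: [0.5966, -0.2382, 0.1765]
ee_rot: [-1.074, -2.952, 0.002]
force: [-0.4, 0.3, 0.0]
width: 1.0
```

Call:
{"fn": "jog_arm", "kwargs": {
  "moves": [
    {"twist": [0, 0, -1], "xyz": [0, 0, 0], "grip": -1},
    {"twist": [0, 0, -2], "xyz": [0, 0, 0], "grip": -1},
    {"twist": [0, 0, -2.7], "xyz": [0, 0, 0], "grip": -1},
    {"twist": [0, 0, -2.7], "xyz": [0, 0, 0], "grip": -1},
    {"twist": [0, 0, -2.7], "xyz": [0, 0, 0], "grip": -1}
  ]
}}

```text
clock: 3.3
position: [0.5975, -0.2352, 0.1776]
ee_rot: [-0.363, -3.12, 0.001]
force: [0.7, -0.5, -0.1]
width: 0.997
```

```bash
cat >> h.py <<'E'
def delta(target,yaw_y):
    """tool-axis shift (units) and twist (units) to bring TCP to target with tool y at yaw_y deg, z down"""
    s=arm.observe(); M=R.from_rotvec(s['ee_rot']); a=np.radians(yaw_y)
    y=np.array([np.cos(a),np.sin(a),0]); z=np.array([0,0,-1.]); x=np.cross(y,z)
    G=R.from_matrix(np.column_stack([x,y,z]))
    print('pos',np.round(s['position'],4),'xyz',np.round(M.inv().apply(np.array(target)-s['position'])/.06,2),'twist',np.round(np.degrees((M.inv()*G).as_rotvec())/10,2),'width',s['width'],'F',np.round(s['force'],1),'t',s['clock'])
E
python3 -c "
from h import *
delta([.599,-.237,.017],77.2)"
```

```text
pos [ 0.5975 -0.2352  0.1776] xyz [-0.03 -0.02  2.68] twist [-0.   -0.   -0.05] width 0.9972992308781597 F [ 0.7 -0.5 -0.1] t 3.3
```

Call:
{"fn": "jog_arm", "kwargs": {
  "moves": [
    {"twist": [0, 0, 0], "xyz": [0, 0, 0.8], "grip": -1},
    {"twist": [0, 0, 0], "xyz": [0, 0, 1.6], "grip": -1},
    {"twist": [0, 0, 0], "xyz": [0, 0, 2.2], "grip": -1},
    {"twist": [0, 0, 0], "xyz": [0, 0, 2.66], "grip": -1},
    {"twist": [0, 0, 0], "xyz": [0, 0, 2.66], "grip": -1}
  ]
}}

```text
clock: 3.92
position: [0.5962, -0.2339, 0.0161]
ee_rot: [-0.358, -3.117, -0.001]
force: [-0.1, 0.3, 0.3]
width: 0.997
```

Call:
{"fn": "jog_arm", "kwargs": {
  "moves": [
    {"twist": [0, 0, 0], "xyz": [0, 0, 0], "grip": 0},
    {"twist": [0, 0, 0], "xyz": [0, 0, 0], "grip": 0.5},
    {"twist": [0, 0, 0], "xyz": [0, 0, 0], "grip": 1},
    {"twist": [0, 0, 0], "xyz": [0, 0, 0], "grip": 1},
    {"twist": [0, 0, 0], "xyz": [0, 0, 0], "grip": 1}
  ],
  "force": 30
}}

```text
clock: 4.55
position: [0.598, -0.2343, 0.0184]
ee_rot: [0.356, 3.121, -0.001]
force: [-0.9, -3.9, 0.9]
width: 0.505
```

Call:
{"fn": "jog_arm", "kwargs": {
  "moves": [
    {"twist": [0, 0, 0], "xyz": [0, 0, 0], "grip": 1},
    {"twist": [0, 0, 0], "xyz": [0, 0, -0.2], "grip": 1},
    {"twist": [0, 0, 0], "xyz": [0, 0, -0.5], "grip": 1},
    {"twist": [0, 0, 0], "xyz": [0, 0, -1], "grip": 1},
    {"twist": [0, 0, 0], "xyz": [0, 0, -1], "grip": 1}
  ]
}}

```text
clock: 5.18
position: [0.6001, -0.2342, 0.0813]
ee_rot: [0.355, 3.116, -0.001]
force: [0.2, -0.9, -4.5]
width: 0.428
```

```bash
python3 - <<'E'
from h import *
delta([.599,-.237,.2],77.2)
s=arm.get_image('scene');w=arm.get_image('wrist')
a=cv2.resize(s[150:310,210:350],(525,600)); cv2.imwrite('pics/g1.png',np.hstack([a,cv2.resize(w[150:400,200:440],(275,286)) if 0 else np.zeros((600,1,3),np.uint8)]))
E
```

```text
pos [ 0.6001 -0.2342  0.0813] xyz [-0.   -0.05 -1.98] twist [-0.    0.03 -0.02] width 0.4280066071011488 F [ 0.2 -0.9 -4.5] t 5.175
```

View pics/g1.png

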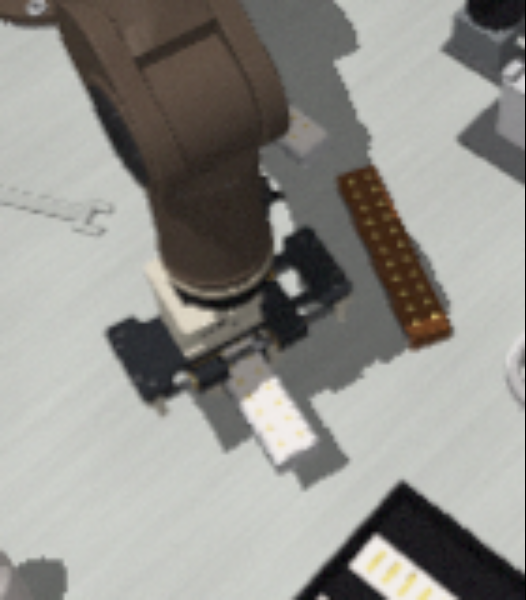

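```bash
python3 - <<'E'
from h import *
c=cam('scene')
for uv in [(316,437),(285,462)]: print(px2w(c,(210+uv[0]/3.75,150+uv[1]/3.75),.089))
e=np.mean([px2w(c,(210+uv[0]/3.75,150+uv[1]/3.75),.089) for uv in [(316,437),(285,462)]],0)
d=e[:2]-arm.observe()['position'][:2]; print(d,np.hypot(*d),np.degrees(np.arctan2(d[1],d[0])))
E
```

```text
[ 0.69753068 -0.2364324   0.089     ]
[ 0.69571893 -0.26953428  0.089     ]
[ 0.09870342 -0.01916547] 0.10054690913492659 -10.988513641075457
```

Held: width 39.4 mm, 4.5 N of weight, bar end 100 mm from the TCP, so it is centred in the jaws. Next I'll lift and carry.

Call:
{"fn": "jog_arm", "kwargs": {
  "moves": [
    {"twist": [0, 0, 0], "xyz": [0, 0, -0.5], "grip": 1},
    {"twist": [0, 0, 0], "xyz": [0, 0, -1.2], "grip": 1},
    {"twist": [0, 0, 0], "xyz": [0, 0, -2], "grip": 1},
    {"twist": [0, 0, 0], "xyz": [0.1, 0.5, -2.6], "grip": 1},
    {"twist": [0, 0, 0], "xyz": [0.2, 1, -2.8], "grip": 1}
  ]
}}

```text
clock: 5.9
position: [0.6003, -0.1724, 0.2474]
ee_rot: [0.357, 3.119, -0.0]
force: [0.3, 0.8, -5.3]
width: 0.434
```

Call:
{"fn": "jog_arm", "kwargs": {
  "moves": [
    {"twist": [0, 0, 0.7], "xyz": [0.15, 0.7, 0], "grip": 1},
    {"twist": [0, 0, 1.4], "xyz": [0.35, 1.4, 0], "grip": 1},
    {"twist": [0, 0, 2.1], "xyz": [0.5, 2.1, 0], "grip": 1},
    {"twist": [0, 0, 2.8], "xyz": [0.65, 2.8, 0], "grip": 1},
    {"twist": [0, 0, 3.5], "xyz": [0.8, 3.4, 0], "grip": 1}
  ]
}}

```text
clock: 6.52
position: [0.598, 0.0386, 0.2445]
ee_rot: [-1.281, -2.866, 0.002]
force: [0.7, -1.1, -4.2]
width: 0.433
```

```bash
python3 -c "
from h import *
delta([.580,.248,.2],4.8)"
```

```text
pos [0.598  0.0386 0.2445] xyz [2.8  2.1  0.74] twist [-0.01 -0.01  3.7 ] width 0.43326908353163346 F [ 0.7 -1.1 -4.2] t 6.525
```

Call:
{"fn": "jog_arm", "kwargs": {
  "moves": [
    {"twist": [0, 0, 0.7], "xyz": [0.6, 0.45, 0], "grip": 1},
    {"twist": [0, 0, 1.5], "xyz": [1.2, 0.9, 0], "grip": 1},
    {"twist": [0, 0, 2.3], "xyz": [1.8, 1.35, 0], "grip": 1},
    {"twist": [0, 0, 3], "xyz": [2.4, 1.8, 0.1], "grip": 1},
    {"twist": [0, 0, 3.7], "xyz": [2.8, 2.1, 0.3], "grip": 1}
  ]
}}

```text
clock: 7.15
position: [0.5789, 0.2487, 0.2267]
ee_rot: [-2.123, -2.314, 0.001]
force: [-0.2, -0.3, -4.7]
width: 0.433
```

Call:
{"fn": "jog_arm", "kwargs": {
  "moves": [
    {"twist": [0, 0, 0], "xyz": [0, 0, 0], "grip": 1},
    {"twist": [0, 0, 0], "xyz": [0, 0, 0.3], "grip": 1},
    {"twist": [0, 0, 0], "xyz": [0, 0, 0.6], "grip": 1},
    {"twist": [0, 0, 0], "xyz": [0, 0, 0.6], "grip": 1}
  ]
}}

```text
clock: 7.65
position: [0.579, 0.2445, 0.1898]
ee_rot: [-2.122, -2.315, 0.007]
force: [-0.3, -0.4, -4.6]
width: 0.431
```

```bash
python3 - <<'E'
from h import *
delta([.580,.2482,.112],4.8)
E
```

```text
pos [0.579  0.2445 0.1898] xyz [0.06 0.03 1.3 ] twist [-0.02  0.01  0.02] width 0.43052827352819606 F [-0.3 -0.4 -4.6] t 7.65
```

Call:
{"fn": "jog_arm", "kwargs": {
  "moves": [
    {"twist": [0, 0, 0], "xyz": [0.06, 0.02, 0.4], "grip": 1},
    {"twist": [0, 0, 0], "xyz": [0.06, 0.02, 0.8], "grip": 1},
    {"twist": [0, 0, 0], "xyz": [0.06, 0.02, 0.9], "grip": 1},
    {"twist": [0, 0, 0], "xyz": [0.06, 0.02, 0.9], "grip": 1}
  ]
}}

```text
clock: 8.15
position: [0.5813, 0.2494, 0.1386]
ee_rot: [2.123, 2.316, 0.0]
force: [-0.3, 0.2, -3.6]
width: 0.433
```

```bash
python3 - <<'E'
from h import *
delta([.580,.2482,.112],4.8)
s=arm.get_image('side'); cv2.imwrite('pics/p1.png',cv2.resize(s[190:300,200:360],(800,550),interpolation=cv2.INTER_CUBIC))
E
```

```text
pos [0.5813 0.2494 0.1386] xyz [-0.02 -0.02  0.44] twist [0.   0.   0.02] width 0.43337121026075137 F [-0.3  0.2 -3.6] t 8.15
```

View pics/p1.png

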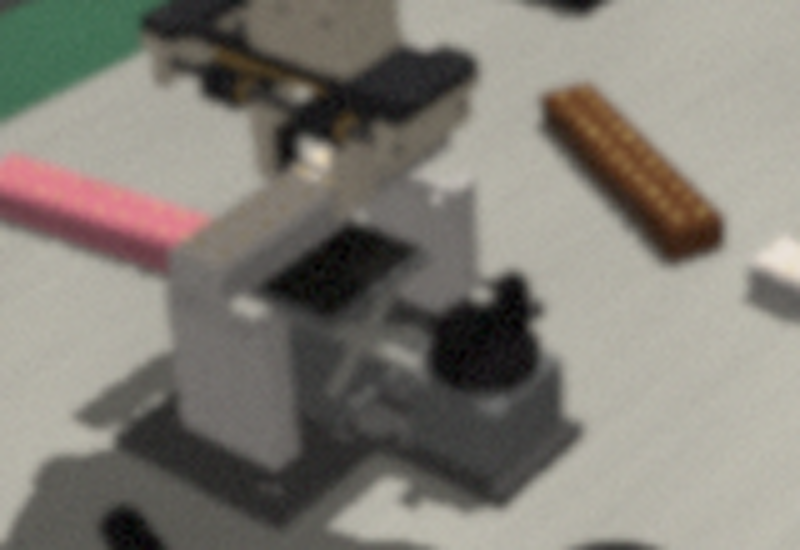

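The bar sits in line above both rests, level, with the platform clear below. I'll lower it in small steps, watching the force.

Call:
{"fn": "jog_arm", "kwargs": {
  "moves": [
    {"twist": [0, 0, 0], "xyz": [-0.02, -0.02, 0.1], "grip": 1},
    {"twist": [0, 0, 0], "xyz": [-0.02, -0.02, 0.2], "grip": 1},
    {"twist": [0, 0, 0], "xyz": [-0.02, -0.02, 0.3], "grip": 1},
    {"twist": [0, 0, 0], "xyz": [-0.02, -0.02, 0.35], "grip": 1},
    {"twist": [0, 0, 0], "xyz": [-0.02, -0.02, 0.35], "grip": 1}
  ]
}}

```text
clock: 8.82
position: [0.5798, 0.2482, 0.1168]
ee_rot: [-2.122, -2.316, 0.001]
force: [0.0, -0.6, -4.2]
width: 0.432
```

Call:
{"fn": "jog_arm", "kwargs": {
  "moves": [
    {"twist": [0, 0, 0], "xyz": [0, 0, 0.03], "grip": 1},
    {"twist": [0, 0, 0], "xyz": [0, 0, 0.03], "grip": 1}
  ]
}}

```text
clock: 9.07
position: [0.58, 0.2483, 0.1153]
ee_rot: [2.122, 2.316, 0.0]
force: [0.5, 0.4, -4.3]
width: 0.432
```

Call:
{"fn": "jog_arm", "kwargs": {
  "moves": [
    {"twist": [0, 0, 0], "xyz": [0, 0, 0.02], "grip": 1},
    {"twist": [0, 0, 0], "xyz": [0, 0, 0.02], "grip": 1}
  ]
}}

```text
clock: 9.32
position: [0.58, 0.2482, 0.1141]
ee_rot: [2.122, 2.316, -0.0]
force: [0.0, 0.1, -5.0]
width: 0.434
```

Call:
{"fn": "jog_arm", "kwargs": {
  "moves": [
    {"twist": [0, 0, 0], "xyz": [0, 0, 0.02], "grip": 1},
    {"twist": [0, 0, 0], "xyz": [0, 0, 0.02], "grip": 1}
  ]
}}

```text
clock: 9.57
position: [0.5801, 0.2483, 0.1134]
ee_rot: [2.122, 2.316, 0.001]
force: [-1.2, -0.0, 1.4]
width: 0.435
```

Call:
{"fn": "jog_arm", "kwargs": {
  "moves": [
    {"twist": [0, 0, 0], "xyz": [0, 0, 0.01], "grip": 1},
    {"twist": [0, 0, 0], "xyz": [0, 0, 0.01], "grip": 1}
  ]
}}

```text
clock: 9.82
position: [0.5801, 0.2483, 0.1134]
ee_rot: [2.122, 2.316, 0.001]
force: [-3.3, -2.4, 7.7]
width: 0.438
```

Call:
{"fn": "jog_arm", "kwargs": {
  "moves": [
    {"twist": [0, 0, 0], "xyz": [0, 0, 0.01], "grip": 1},
    {"twist": [0, 0, 0], "xyz": [0, 0, 0.01], "grip": 1}
  ]
}}

```text
clock: 10.07
position: [0.5801, 0.2483, 0.1133]
ee_rot: [2.122, 2.316, 0.001]
force: [-5.7, -2.2, 13.0]
width: 0.43
```

Contact force has reached +13 N at TCP z 0.1133 with no further descent, so the bar is seated. I'll ease off and open.

Call:
{"fn": "jog_arm", "kwargs": {
  "moves": [
    {"twist": [0, 0, 0], "xyz": [0, 0, -0.03], "grip": 1},
    {"twist": [0, 0, 0], "xyz": [0, 0, -0.03], "grip": 0.05},
    {"twist": [0, 0, 0], "xyz": [0, 0, -0.03], "grip": -0.3},
    {"twist": [0, 0, 0], "xyz": [0, 0, -0.03], "grip": -0.3},
    {"twist": [0, 0, 0], "xyz": [0, 0, -0.03], "grip": -0.3}
  ]
}}

```text
clock: 10.7
position: [0.58, 0.2483, 0.1135]
ee_rot: [2.123, 2.316, 0.0]
force: [0.0, -0.1, -0.0]
width: 0.647
```

Call:
{"fn": "jog_arm", "kwargs": {
  "moves": [
    {"twist": [0, 0, 0], "xyz": [0, 0, -0.4], "grip": -0.3},
    {"twist": [0, 0, 0], "xyz": [0, 0, -1], "grip": -0.3},
    {"twist": [0, 0, 0], "xyz": [0, 0, -1.8], "grip": -0.3},
    {"twist": [0, 0, 0], "xyz": [-1, -0.8, -2.5], "grip": -0.3},
    {"twist": [0, 0, 0], "xyz": [-1.5, -1, -2.8], "grip": -0.3}
  ]
}}

```text
clock: 11.32
position: [0.5271, 0.1529, 0.2825]
ee_rot: [2.12, 2.318, 0.001]
force: [0.5, -1.0, 0.7]
width: 0.65
```

```bash
python3 - <<'E'
from h import *
delta([.466,.239,.2],4.8)
import pickle
c=cam('wrist'); im=arm.get_image('wrist'); pickle.dump(c,open('w4.pkl','wb')); cv2.imwrite('pics/w4.png',cv2.resize(im[:300,120:520],(800,600),interpolation=cv2.INTER_CUBIC))
E
```

```text
pos [0.5271 0.1529 0.2825] xyz [ 1.52 -0.89  1.38] twist [ 0.   -0.    0.03] width 0.6500126302832493 F [ 0.5 -1.   0.7] t 11.325
```

View pics/w4.png

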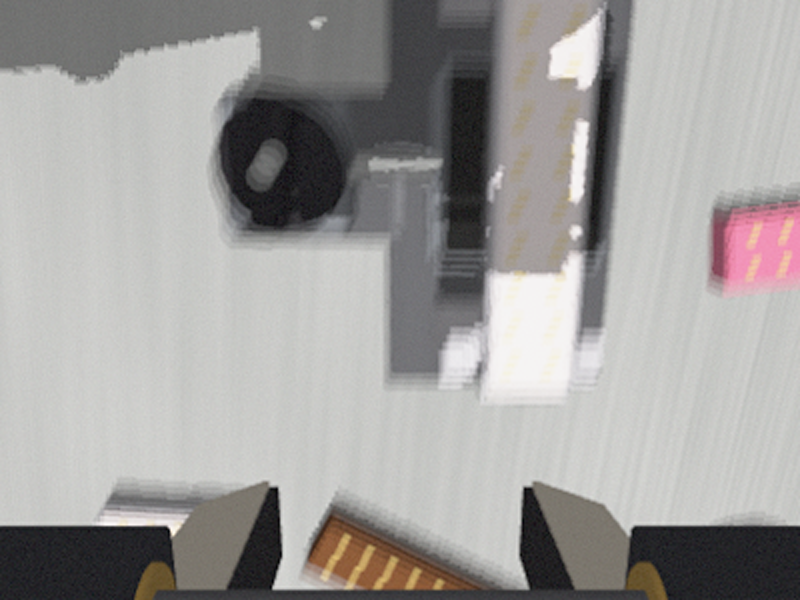

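The bar lies in both rests. The image is motion-blurred, with the knob disc at about (285,160). To detect contact I'll register averaged side-camera images of the bar against a reference from this same park pose.

```bash
cat >> h.py <<'E'
def avg(n=8):
    return np.mean([cv2.cvtColor(arm.get_image('side'),cv2.COLOR_BGR2GRAY).astype(np.float32) for _ in range(n)],0).astype(np.float32)
E
python3 - <<'E'
from h import *
avg(2); a=avg(); b=avg(); np.save('ref.npy',(a+b)/2)
c=cam('side')
pr=R.from_euler('z',4.8,degrees=True)
for p in [(-.02,.1,.12),(.02,.1,.12),(-.02,-.1,.12),(-.02,.1,.095),(0,0,.085),(-.115,0,.1)]:
    q=pr.apply(p)+[.5802,.2484,0]; print(p,w2px(c,q).round(1),(w2px(c,q+[0,0,.001])-w2px(c,q)).round(3))
print('noise',np.std(a-b),arm.observe()['joints'].round(3))
u=cv2.resize(((a+b)/2)[200:300,210:350],(840,600)); cv2.imwrite('pics/ref.png',cv2.resize(u,(800,571)))
delta([.466,.239,.15],-4)
E
```

```text
(-0.02, 0.1, 0.12) [245.  250.8] [-0.034 -0.301]
(0.02, 0.1, 0.12) [234.4 245.9] [-0.038 -0.298]
(-0.02, -0.1, 0.12) [290.6 218.6] [-0.013 -0.282]
(-0.02, 0.1, 0.095) [245.9 258.3] [-0.034 -0.294]
(0, 0, 0.085) [264.6 241.7] [-0.024 -0.282]
(-0.115, 0, 0.1) [295.6 250.6] [-0.013 -0.293]
noise 0.9938003 [-0.349  0.281 -0.04   1.691  0.012  1.17  -0.305]
pos [0.5281 0.1534 0.2815] xyz [ 1.51 -0.91  2.19] twist [0.  0.  0.9] width 0.6518350320430005 F [-0.7 -0.  -0.5] t 12.275[ WARN:0@23.208] global loadsave.cpp:1063 imwrite_ Unsupported depth image for selected encoder is fallbacked to CV_8U.
```

View pics/ref.png

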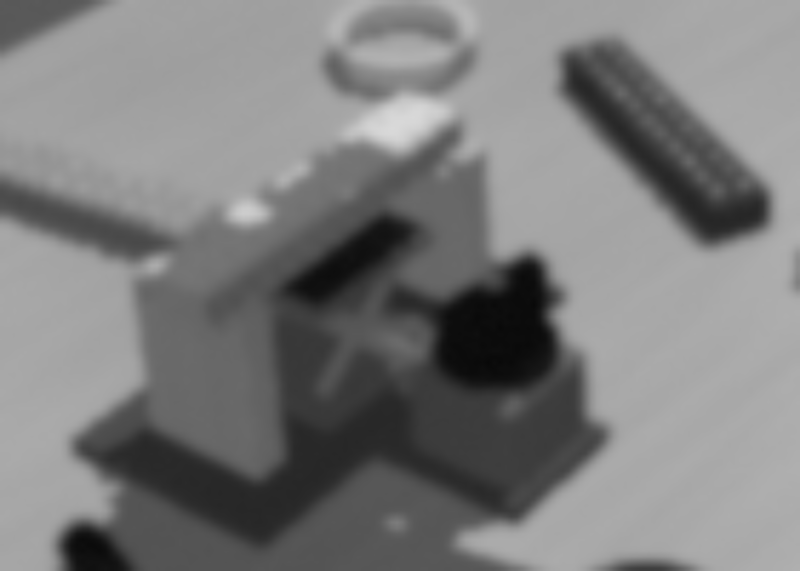

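This last image shows the bar level on both rests and a clear dark gap above the platform, around (350,260). I'll go to the knob now.

Call:
{"fn": "jog_arm", "kwargs": {
  "moves": [
    {"twist": [0, 0, 0.5], "xyz": [0.7, -0.4, 0.4], "grip": -0.3},
    {"twist": [0, 0, 0.9], "xyz": [1.4, -0.9, 0.8], "grip": -0.3},
    {"twist": [0, 0, 0.9], "xyz": [1.51, -0.91, 1.4], "grip": -0.3},
    {"twist": [0, 0, 0.9], "xyz": [1.51, -0.91, 2], "grip": -0.3},
    {"twist": [0, 0, 0.9], "xyz": [1.51, -0.91, 2.1], "grip": -0.3}
  ]
}}

```text
clock: 12.9
position: [0.4645, 0.2382, 0.1538]
ee_rot: [-2.297, -2.142, 0.006]
force: [0.0, -0.3, 0.1]
width: 0.65
```

```bash
python3 -c "
from h import *
delta([.466,.239,.091],-4)"
```

```text
pos [0.4645 0.2382 0.1538] xyz [0.02 0.03 1.05] twist [-0.02  0.01  0.  ] width 0.6502912079887903 F [ 0.  -0.3  0.1] t 12.9
```

Call:
{"fn": "jog_arm", "kwargs": {
  "moves": [
    {"twist": [0, 0, 0], "xyz": [0.01, 0.02, 0.4], "grip": -0.3},
    {"twist": [0, 0, 0], "xyz": [0.01, 0.02, 0.8], "grip": -0.3},
    {"twist": [0, 0, 0], "xyz": [0.01, 0.02, 1.03], "grip": -0.3},
    {"twist": [0, 0, 0], "xyz": [0.01, 0.02, 1.03], "grip": -0.3}
  ]
}}

```text
clock: 13.4
position: [0.4671, 0.2392, 0.0937]
ee_rot: [-2.298, -2.142, 0.001]
force: [1.2, -0.7, 0.2]
width: 0.651
```

Call:
{"fn": "jog_arm", "kwargs": {
  "moves": [
    {"twist": [0, 0, 0], "xyz": [0, 0, 0], "grip": 0.3},
    {"twist": [0, 0, 0], "xyz": [0, 0, 0], "grip": 0.8},
    {"twist": [0, 0, 0], "xyz": [0, 0, 0], "grip": 1},
    {"twist": [0, 0, 0], "xyz": [0, 0, 0], "grip": 1},
    {"twist": [0, 0, 0], "xyz": [0, 0, 0], "grip": 1}
  ],
  "force": 15
}}

```text
clock: 14.02
position: [0.4647, 0.2396, 0.0937]
ee_rot: [-2.295, -2.142, 0.005]
force: [-3.5, -0.7, 8.4]
width: 0.172
```

```bash
python3 -c "
from h import *
delta([.466,.239,.091],-4)"
```

```text
pos [0.4647 0.2396 0.0937] xyz [-0.01  0.02  0.04] twist [-0.02  0.01  0.  ] width 0.17169748314550146 F [-3.5 -0.7  8.4] t 14.025
```

Call:
{"fn": "jog_arm", "kwargs": {
  "moves": [
    {"twist": [0, 0, 0.8], "xyz": [0, 0, 0], "grip": 1},
    {"twist": [0, 0, 1.6], "xyz": [0, 0, 0], "grip": 1},
    {"twist": [0, 0, 2.4], "xyz": [0, 0, 0], "grip": 1},
    {"twist": [0, 0, 3.2], "xyz": [0, 0, 0], "grip": 1},
    {"twist": [0, 0, 4], "xyz": [0, 0, 0], "grip": 1}
  ]
}}

```text
clock: 14.65
position: [0.4652, 0.2394, 0.0937]
ee_rot: [-2.894, -1.222, 0.005]
force: [-6.1, -0.5, 6.2]
width: 0.174
```

Call:
{"fn": "jog_arm", "kwargs": {
  "moves": [
    {"twist": [0, 0, 0.8], "xyz": [0, 0, 0], "grip": 1},
    {"twist": [0, 0, 1.6], "xyz": [0, 0, 0], "grip": 1},
    {"twist": [0, 0, 2.4], "xyz": [0, 0, 0], "grip": 1},
    {"twist": [0, 0, 3.2], "xyz": [0, 0, 0], "grip": 1},
    {"twist": [0, 0, 4], "xyz": [0, 0, 0], "grip": 1}
  ]
}}

```text
clock: 15.28
position: [0.4655, 0.2389, 0.0937]
ee_rot: [3.137, 0.158, -0.004]
force: [-5.4, -2.8, 6.4]
width: 0.175
```

```bash
cat >> h.py <<'E'
def reg(cur,ref,u0,u1,v0,v1):
    "vertical sub-pixel shift of patch, upward positive"
    X,Y=np.meshgrid(np.arange(u0,u1,dtype=np.float32),np.arange(v0,v1,dtype=np.float32))
    p=cv2.GaussianBlur(cur,(0,0),.8)[v0:v1,u0:u1]; r=cv2.GaussianBlur(ref,(0,0),.8); best=[]
    ds=np.arange(-5,5.01,.05)
    for d in ds:
        q=cv2.remap(r,X,Y+np.float32(d),cv2.INTER_CUBIC); best.append(np.corrcoef(p.ravel(),q.ravel())[0,1])
    i=int(np.argmax(best)); return round(float(ds[i]),2),round(best[i],4)
def check():
    cur=avg(6); ref=np.load('ref.npy'); np.save('cur.npy',cur)
    for n,b in dict(barend=(234,250,240,262),barside=(247,262,235,254),platform=(258,284,236,254),rest=(236,258,262,284),scissor=(262,284,255,275)).items(): print(n,reg(cur,ref,*b))
E
python3 -c "
from h import *
delta([.466,.239,.091],-84); print(arm.observe()['joints'].round(2),arm.observe()['ft_torque'].round(3)); check()"
```

```text
pos [0.4655 0.2389 0.0937] xyz [ 0.01 -0.    0.04] twist [ 0.    0.02 -0.02] width 0.17475968556821958 F [-5.4 -2.8  6.4] t 15.275
[-0.81  0.45  0.31  2.   -0.2   0.72 -1.84] [-0.418  1.219  0.118]
barend (-0.15, np.float64(0.5702))
barside (-5.0, np.float64(0.7995))
platform (2.95, np.float64(0.3739))
rest (-0.05, np.float64(0.9953))
scissor (-0.0, np.float64(0.8231))
```

Call:
{"fn": "jog_arm", "kwargs": {
  "moves": [
    {"twist": [0, 0, 0], "xyz": [0, 0, 0], "grip": 0.3},
    {"twist": [0, 0, 0], "xyz": [0, 0, 0], "grip": -0.3},
    {"twist": [0, 0, 0], "xyz": [0, 0, 0], "grip": -0.3},
    {"twist": [0, 0, 0], "xyz": [0, 0, -0.8], "grip": -0.3},
    {"twist": [0, 0, 0], "xyz": [0, 0, -1.6], "grip": -0.3}
  ]
}}

```text
clock: 16.2
position: [0.4668, 0.2391, 0.1906]
ee_rot: [3.136, 0.164, -0.001]
force: [1.0, 0.2, -0.3]
width: 0.636
```

Call:
{"fn": "jog_arm", "kwargs": {
  "moves": [
    {"twist": [0, 0, -1], "xyz": [0, 0, -0.8], "grip": -0.3},
    {"twist": [0, 0, -2], "xyz": [0, 0, -1.6], "grip": -0.3},
    {"twist": [0, 0, -3], "xyz": [0, 0, -1.6], "grip": -0.3},
    {"twist": [0, 0, -4], "xyz": [0, 0, -1.6], "grip": -0.3},
    {"twist": [0, 0, -5], "xyz": [0, 0, -1.6], "grip": -0.3}
  ]
}}

```text
clock: 16.82
position: [0.467, 0.2394, 0.2859]
ee_rot: [-2.77, -1.483, -0.001]
force: [0.5, 0.2, 0.6]
width: 0.649
```

```bash
python3 -c "
from h import *
delta([.5281,.1534,.2815],4.8)"
```

```text
pos [0.467  0.2394 0.2859] xyz [-0.63  1.64  0.07] twist [ 0.   -0.   -3.85] width 0.6491353547280824 F [0.5 0.2 0.6] t 16.825
```

Call:
{"fn": "jog_arm", "kwargs": {
  "moves": [
    {"twist": [0, 0, -1], "xyz": [-0.3, 0.8, 0], "grip": -0.3},
    {"twist": [0, 0, -2], "xyz": [-0.63, 1.64, 0.07], "grip": -0.3},
    {"twist": [0, 0, -3], "xyz": [-0.63, 1.64, 0.07], "grip": -0.3},
    {"twist": [0, 0, -3.85], "xyz": [-0.63, 1.64, 0.07], "grip": -0.3},
    {"twist": [0, 0, -3.85], "xyz": [-0.63, 1.64, 0.07], "grip": -0.3}
  ]
}}

```text
clock: 17.45
position: [0.5275, 0.1528, 0.2814]
ee_rot: [-2.134, -2.305, 0.0]
force: [-0.3, 0.1, -0.5]
width: 0.649
```

```bash
python3 -c "
from h import *
avg(3)
delta([.5281,.1534,.2815],4.8); check()
cur=np.load('cur.npy'); ref=np.load('ref.npy'); np.set_printoptions(linewidth=200)
for u in (255,262,268,274,280): print(u,'ref',ref[228:262,u].astype(int)); print(u,'cur',cur[228:262,u].astype(int))"
```

```text
pos [0.5274 0.1531 0.2815] xyz [0.   0.01 0.  ] twist [ 0.    0.   -0.05] width 0.6517747275150918 F [ 0.2  0.8 -0.7] t 17.6
barend (0.1, np.float64(0.9575))
barside (0.25, np.float64(0.9944))
platform (0.85, np.float64(0.9789))
rest (-0.0, np.float64(0.9999))
scissor (0.1, np.float64(0.9871))
255 ref [161 162 161 159 152 143 143 161 183 192 173 138 119 115 113 111 106  98  91  86  83  83  82  84  87  90  92  95  95  95  96  96  96  96]
255 cur [162 162 162 160 152 147 155 175 191 195 173 137 119 115 112 112 105  98  92  86  84  83  84  88  92  92  94  94  95  95  96  95  97  98]
262 ref [169 178 168 141 122 117 116 114 113 113 112 106  99  92  88  86  84  80  74  61  39  23  19  28  41  54  62  64  62  57  56  56  56  56]
262 cur [168 177 167 141 122 118 116 114 113 113 112 108 100  94  89  87  83  81  75  62  40  27  35  51  62  71  78  76  68  59  57  56  56  56]
268 ref [118 117 116 115 116 115 111 104  98  91  85  84  83  82  71  52  32  20  14  13  13  17  21  34  47  57  64  74  80  80  73  65  64  69]
268 cur [118 117 117 116 116 114 111 105  98  91  85  83  83  83  73  53  30  14  15  16  22  30  45  55  66  73  81  86  89  84  75  68  67  69]
274 ref [114 112 109 102  95  86  84  84  84  79  64  45  28  18  18  16  17  19  29  41  50  58  63  68  75  81  83  84  86  88  90  89  83  72]
274 cur [114 112 108 102  94  88  84  86  83  78  64  45  27  17  16  15  24  36  48  58  62  67  73  78  81  82  83  85  83  82  85  88  84  73]
280 ref [103  87  82  83  86  94 100 103  99  83  58  36  27  29  39  53  64  74  84  91  91  80  61  46  41  43  54  70  82  88  93 102 107 101]
280 cur [ 99  87  83  82  87  92  98  91  69  42  29  27  34  48  61  72  83  92  99  99  94  80  61  47  43  44  53  70  81  89  98 103 104  98]
```

```bash
python3 - <<'E'
from h import *
c=cam('side'); pr=R.from_euler('z',4.8,degrees=True)
ref=np.load('ref.npy');cur=np.load('cur.npy')
def row(x,z,u):
    ys=np.linspace(-.1,.1,401); q=np.array([w2px(c,pr.apply((x,y,z))+[.5802,.2484,0]) for y in ys]); i=np.argsort(q[:,0]); return np.interp(u,q[i,0],q[i,1])
for u in (264,266,268,270,272,274):
    def edges(im):
        p=im[228:262,u]; g=np.diff(p); m=np.argmin(p[8:])+8
        # half-crossing level 40
        lo=[k for k in range(5,30) if p[k]>45>=p[k+1]][0]; up=[k for k in range(lo,32) if p[k]<40<=p[k+1]][0]
        return 228+lo+(p[lo]-45)/(p[lo]-p[lo+1]), 228+up+(40-p[up])/(p[up+1]-p[up])
    b=row(-.02,.095,u); print(u,'ref',np.round(edges(ref),2),'cur',np.round(edges(cur),2),'bar pred',round(b,2),'plat rel pred z=81,87,90,95',[round(row(-.04,z,u)-b,2) for z in (.081,.087,.09,.095)])
E
```

```text
264 ref [246.32 252.72] cur [246.34 251.22] bar pred 245.14 plat rel pred z=81,87,90,95 [np.float64(10.59), np.float64(8.74), np.float64(7.82), np.float64(6.27)]
266 ref [244.95 252.63] cur [244.88 251.01] bar pred 243.69 plat rel pred z=81,87,90,95 [np.float64(10.54), np.float64(8.7), np.float64(7.78), np.float64(6.24)]
268 ref [243.36 251.43] cur [243.35 249.65] bar pred 242.25 plat rel pred z=81,87,90,95 [np.float64(10.49), np.float64(8.66), np.float64(7.75), np.float64(6.21)]
270 ref [241.98 249.83] cur [242.12 248.2 ] bar pred 240.8 plat rel pred z=81,87,90,95 [np.float64(10.44), np.float64(8.62), np.float64(7.71), np.float64(6.18)]
272 ref [240.51 248.51] cur [240.57 246.77] bar pred 239.35 plat rel pred z=81,87,90,95 [np.float64(10.39), np.float64(8.58), np.float64(7.67), np.float64(6.15)]
274 ref [239.02 246.88] cur [239.05 245.31] bar pred 237.9 plat rel pred z=81,87,90,95 [np.float64(10.34), np.float64(8.54), np.float64(7.64), np.float64(6.13)]
```

Numbers: the bar's lower edge hasn't moved (under 0.1 px), and the platform edge rose about 1.65 px for the 1.4 rad turned. The platform is now about 0.3–2 mm below the bar. I'll regrasp and turn in small steps.

Call:
{"fn": "jog_arm", "kwargs": {
  "moves": [
    {"twist": [0, 0, 1], "xyz": [0.7, -0.5, 0], "grip": -0.3},
    {"twist": [0, 0, 2], "xyz": [1.4, -0.9, 0], "grip": -0.3},
    {"twist": [0, 0, 3], "xyz": [1.51, -0.9, 0.4], "grip": -0.3},
    {"twist": [0, 0, 4], "xyz": [1.51, -0.9, 0.8], "grip": -0.3},
    {"twist": [0, 0, 5], "xyz": [1.51, -0.9, 1.2], "grip": -0.3}
  ]
}}

```text
clock: 18.52
position: [0.4664, 0.2394, 0.209]
ee_rot: [-2.911, -1.181, -0.001]
force: [0.5, 0.2, -0.4]
width: 0.649
```

Call:
{"fn": "jog_arm", "kwargs": {
  "moves": [
    {"twist": [0, 0, 1], "xyz": [0, 0, 0.2], "grip": -0.3},
    {"twist": [0, 0, 2], "xyz": [0, 0, 0.5], "grip": -0.3},
    {"twist": [0, 0, 3], "xyz": [0, 0, 0.8], "grip": -0.3},
    {"twist": [0, 0, 3.85], "xyz": [0, 0, 0.8], "grip": -0.3},
    {"twist": [0, 0, 3.85], "xyz": [0, 0, 0.8], "grip": -0.3}
  ]
}}

```text
clock: 19.15
position: [0.4665, 0.2393, 0.1614]
ee_rot: [3.137, 0.166, -0.0]
force: [-0.2, 0.3, -0.1]
width: 0.647
```

```bash
python3 -c "
from h import *
delta([.466,.239,.093],-84)"
```

```text
pos [0.4665 0.2393 0.1614] xyz [-0.01  0.    1.14] twist [0. 0. 0.] width 0.6466512181890386 F [-0.2  0.3 -0.1] t 19.15
```

Call:
{"fn": "jog_arm", "kwargs": {
  "moves": [
    {"twist": [0, 0, 0], "xyz": [0, 0, 0.5], "grip": -0.3},
    {"twist": [0, 0, 0], "xyz": [0, 0, 1], "grip": -0.3},
    {"twist": [0, 0, 0], "xyz": [0, 0, 1.13], "grip": -0.3},
    {"twist": [0, 0, 0], "xyz": [0, 0, 1.13], "grip": 0.3},
    {"twist": [0, 0, 0], "xyz": [0, 0, 1.13], "grip": 1}
  ]
}}

```text
clock: 19.77
position: [0.4673, 0.2395, 0.0948]
ee_rot: [-3.136, -0.165, -0.002]
force: [0.1, -0.8, 0.5]
width: 0.482
```

Call:
{"fn": "jog_arm", "kwargs": {
  "moves": [
    {"twist": [0, 0, 0], "xyz": [0, 0, 0], "grip": 1},
    {"twist": [0, 0, 0], "xyz": [0, 0, 0], "grip": 1},
    {"twist": [0, 0, 0.8], "xyz": [0, 0, 0], "grip": 1},
    {"twist": [0, 0, 1.7], "xyz": [0, 0, 0], "grip": 1},
    {"twist": [0, 0, 1.7], "xyz": [0, 0, 0], "grip": 1}
  ]
}}

```text
clock: 20.4
position: [0.4664, 0.2385, 0.094]
ee_rot: [3.126, -0.302, -0.0]
force: [-1.4, -3.1, 4.3]
width: 0.179
```

Call:
{"fn": "jog_arm", "kwargs": {
  "moves": [
    {"twist": [0, 0, 0], "xyz": [0, 0, 0], "grip": 0.3},
    {"twist": [0, 0, 0], "xyz": [0, 0, 0], "grip": -0.3},
    {"twist": [0, 0, 0], "xyz": [0, 0, 0], "grip": -0.3},
    {"twist": [0, 0, 0], "xyz": [0, 0, -0.8], "grip": -0.3},
    {"twist": [0, 0, 0], "xyz": [0, 0, -1.6], "grip": -0.3}
  ]
}}

```text
clock: 21.02
position: [0.4662, 0.2388, 0.1906]
ee_rot: [3.126, -0.301, -0.001]
force: [0.9, 1.3, 0.0]
width: 0.635
```

Call:
{"fn": "jog_arm", "kwargs": {
  "moves": [
    {"twist": [0, 0, -1], "xyz": [0, 0, -0.8], "grip": -0.3},
    {"twist": [0, 0, -2], "xyz": [0, 0, -1.6], "grip": -0.3},
    {"twist": [0, 0, -3], "xyz": [0, 0, -1.6], "grip": -0.3},
    {"twist": [0, 0, -4], "xyz": [0, 0, -1.6], "grip": -0.3},
    {"twist": [0, 0, -5], "xyz": [0, 0, -1.6], "grip": -0.3}
  ]
}}

```text
clock: 21.65
position: [0.4664, 0.2391, 0.2859]
ee_rot: [-2.958, -1.058, -0.0]
force: [0.9, -1.2, 0.1]
width: 0.652
```

```bash
python3 -c "
from h import *
delta([.5281,.1534,.2815],4.8)"
```

```text
pos [0.4664 0.2391 0.2859] xyz [-0.11  1.76  0.07] twist [ 0.   -0.   -5.54] width 0.6524550914455511 F [ 0.9 -1.2  0.1] t 21.65
```

Call:
{"fn": "jog_arm", "kwargs": {
  "moves": [
    {"twist": [0, 0, -1], "xyz": [0, 0.8, 0], "grip": -0.3},
    {"twist": [0, 0, -2], "xyz": [-0.11, 1.76, 0.07], "grip": -0.3},
    {"twist": [0, 0, -3], "xyz": [-0.11, 1.76, 0.07], "grip": -0.3},
    {"twist": [0, 0, -4], "xyz": [-0.11, 1.76, 0.07], "grip": -0.3},
    {"twist": [0, 0, -5], "xyz": [-0.11, 1.76, 0.07], "grip": -0.3}
  ]
}}

```text
clock: 22.28
position: [0.5278, 0.1526, 0.2814]
ee_rot: [-2.235, -2.208, 0.0]
force: [-0.5, -0.5, 0.3]
width: 0.65
```

Call:
{"fn": "jog_arm", "kwargs": {
  "moves": [
    {"twist": [0, 0, -0.54], "xyz": [0, 0, 0], "grip": -0.3},
    {"twist": [0, 0, -0.54], "xyz": [0, 0, 0], "grip": -0.3},
    {"twist": [0, 0, -0.54], "xyz": [0, 0, 0], "grip": -0.3}
  ]
}}

```text
clock: 22.65
position: [0.5278, 0.1528, 0.2815]
ee_rot: [-2.137, -2.303, -0.0]
force: [0.4, 0.0, -0.5]
width: 0.653
```

```bash
cat >> h.py <<'E'
def edges(im,u):
    p=im[228:262,u]; lo=[k for k in range(5,30) if p[k]>45>=p[k+1]][0]; up=[k for k in range(lo,32) if p[k]<40<=p[k+1]][0]
    return 228+lo+(p[lo]-45)/(p[lo]-p[lo+1]), 228+up+(40-p[up])/(p[up+1]-p[up])
E
python3 -c "
from h import *
delta([.5281,.1534,.2815],4.8); check()
cur=np.load('cur.npy'); ref=np.load('ref.npy')
E=np.array([np.subtract(edges(ref,u),edges(cur,u)) for u in range(264,276)]); print('rise px bar,platform',np.median(E,0).round(2),'mm',(np.median(E,0)/[.289,.308]).round(2))"
```

```text
pos [0.5278 0.1528 0.2815] xyz [0.01 0.01 0.  ] twist [ 0.   -0.   -0.05] width 0.6527353251182735 F [ 0.4  0.  -0.5] t 22.65
barend (0.1, np.float64(0.95))
barside (0.25, np.float64(0.9924))
platform (1.0, np.float64(0.972))
rest (-0.0, np.float64(0.9999))
scissor (0.2, np.float64(0.9828))
rise px bar,platform [-0.01  2.01] mm [-0.05  6.53]
```

Call:
{"fn": "jog_arm", "kwargs": {
  "moves": [
    {"twist": [0, 0, -1], "xyz": [0.7, -0.5, 0], "grip": -0.3},
    {"twist": [0, 0, -2], "xyz": [1.4, -0.9, 0], "grip": -0.3},
    {"twist": [0, 0, -3], "xyz": [1.53, -0.89, 0.5], "grip": -0.3},
    {"twist": [0, 0, -4], "xyz": [1.53, -0.89, 1.2], "grip": -0.3},
    {"twist": [0, 0, -5], "xyz": [1.53, -0.89, 1.8], "grip": -0.3}
  ]
}}

```text
clock: 23.58
position: [0.4673, 0.2406, 0.1724]
ee_rot: [0.951, 2.994, 0.0]
force: [0.6, -0.9, -1.0]
width: 0.646
```

Call:
{"fn": "jog_arm", "kwargs": {
  "moves": [
    {"twist": [0, 0, -1], "xyz": [0, 0, 0.2], "grip": -0.3},
    {"twist": [0, 0, -2], "xyz": [0, 0, 0.2], "grip": -0.3},
    {"twist": [0, 0, -2.45], "xyz": [0, 0, 0.2], "grip": -0.3},
    {"twist": [0, 0, -2.45], "xyz": [0, 0, 0.2], "grip": -0.3}
  ]
}}

```text
clock: 24.08
position: [0.4676, 0.2403, 0.1615]
ee_rot: [0.306, 3.127, 0.0]
force: [-0.0, -0.0, 0.1]
width: 0.65
```

```bash
python3 -c "
from h import *
delta([.4663,.239,.0935],79)"
```

```text
pos [0.4676 0.2403 0.1615] xyz [ 0.02 -0.03  1.13] twist [ 0.    0.   -0.02] width 0.6502261643285726 F [-0.  -0.   0.1] t 24.075
```

Call:
{"fn": "jog_arm", "kwargs": {
  "moves": [
    {"twist": [0, 0, 0], "xyz": [0.02, -0.03, 0.5], "grip": -0.3},
    {"twist": [0, 0, 0], "xyz": [0.02, -0.03, 1], "grip": -0.3},
    {"twist": [0, 0, 0], "xyz": [0.02, -0.03, 1.13], "grip": -0.3},
    {"twist": [0, 0, 0], "xyz": [0.02, -0.03, 1.13], "grip": 0.3},
    {"twist": [0, 0, 0], "xyz": [0.02, -0.03, 1.13], "grip": 1}
  ]
}}

```text
clock: 24.7
position: [0.4667, 0.2392, 0.0948]
ee_rot: [0.305, 3.125, 0.002]
force: [-0.0, 0.2, -0.9]
width: 0.48
```

Call:
{"fn": "jog_arm", "kwargs": {
  "moves": [
    {"twist": [0, 0, 0], "xyz": [0, 0, 0], "grip": 1},
    {"twist": [0, 0, 0], "xyz": [0, 0, 0], "grip": 1},
    {"twist": [0, 0, 1], "xyz": [0, 0, 0], "grip": 1},
    {"twist": [0, 0, 2], "xyz": [0, 0, 0], "grip": 1},
    {"twist": [0, 0, 2], "xyz": [0, 0, 0], "grip": 1}
  ]
}}

```text
clock: 25.32
position: [0.4656, 0.2383, 0.094]
ee_rot: [-0.841, -3.027, 0.002]
force: [-2.1, -3.2, 6.4]
width: 0.178
```

Call:
{"fn": "jog_arm", "kwargs": {
  "moves": [
    {"twist": [0, 0, 0], "xyz": [0, 0, 0], "grip": 0.3},
    {"twist": [0, 0, 0], "xyz": [0, 0, 0], "grip": -0.3},
    {"twist": [0, 0, 0], "xyz": [0, 0, 0], "grip": -0.3},
    {"twist": [0, 0, 0], "xyz": [0, 0, -0.8], "grip": -0.3},
    {"twist": [0, 0, 0], "xyz": [0, 0, -1.6], "grip": -0.3}
  ]
}}

```text
clock: 25.95
position: [0.4657, 0.2386, 0.1906]
ee_rot: [-0.841, -3.026, 0.001]
force: [0.4, 0.6, 0.8]
width: 0.637
```

Call:
{"fn": "jog_arm", "kwargs": {
  "moves": [
    {"twist": [0, 0, 1], "xyz": [0, 0, -0.8], "grip": -0.3},
    {"twist": [0, 0, 2], "xyz": [0, 0, -1.6], "grip": -0.3},
    {"twist": [0, 0, 3], "xyz": [0, 0, -1.6], "grip": -0.3},
    {"twist": [0, 0, 4], "xyz": [0, 0, -1.6], "grip": -0.3},
    {"twist": [0, 0, 5], "xyz": [0, 0, -1.6], "grip": -0.3}
  ]
}}

```text
clock: 26.58
position: [0.466, 0.2388, 0.2858]
ee_rot: [2.048, 2.382, 0.0]
force: [0.1, 0.4, -0.4]
width: 0.65
```

```bash
python3 -c "
from h import *
delta([.5281,.1534,.2815],4.8)"
```

```text
pos [0.466  0.2388 0.2858] xyz [-1.56  0.81  0.07] twist [ 0.   -0.    0.38] width 0.6501198030525993 F [ 0.1  0.4 -0.4] t 26.575
```

Call:
{"fn": "jog_arm", "kwargs": {
  "moves": [
    {"twist": [0, 0, 0.35], "xyz": [-0.8, 0.4, 0], "grip": -0.3},
    {"twist": [0, 0, 0.35], "xyz": [-1.56, 0.81, 0.07], "grip": -0.3},
    {"twist": [0, 0, 0.35], "xyz": [-1.56, 0.81, 0.07], "grip": -0.3},
    {"twist": [0, 0, 0.35], "xyz": [-1.56, 0.81, 0.07], "grip": -0.3},
    {"twist": [0, 0, 0.35], "xyz": [-1.56, 0.81, 0.07], "grip": -0.3}
  ]
}}

```text
clock: 27.2
position: [0.5279, 0.1552, 0.2815]
ee_rot: [-2.111, -2.326, -0.0]
force: [0.9, 0.1, 0.2]
width: 0.65
```

```bash
cat >> h.py <<'E'
def rise():
    delta([.5281,.1534,.2815],4.8); check()
    cur=np.load('cur.npy'); ref=np.load('ref.npy')
    E=np.array([np.subtract(edges(ref,u),edges(cur,u)) for u in range(264,276)]); print('rise px bar,platform',np.median(E,0).round(2),'mm',(np.median(E,0)/[.289,.308]).round(2),'sd',E.std(0).round(2))
E
python3 -c "
from h import *
rise()"
```

```text
pos [0.5279 0.1552 0.2815] xyz [-0.03  0.    0.  ] twist [-0.   -0.    0.07] width 0.6497040472687559 F [0.9 0.1 0.2] t 27.2
barend (0.1, np.float64(0.9654))
barside (0.05, np.float64(0.9853))
platform (1.1, np.float64(0.9613))
rest (-0.0, np.float64(0.9999))
scissor (0.05, np.float64(0.9815))
rise px bar,platform [-0.02  2.4 ] mm [-0.08  7.8 ] sd [0.06 0.14]
```

Call:
{"fn": "jog_arm", "kwargs": {
  "moves": [
    {"twist": [0, 0, -1], "xyz": [0.7, -0.5, 0], "grip": -0.3},
    {"twist": [0, 0, -2], "xyz": [1.3, -0.9, 0], "grip": -0.3},
    {"twist": [0, 0, -3], "xyz": [1.49, -0.91, 0.5], "grip": -0.3},
    {"twist": [0, 0, -4], "xyz": [1.49, -0.91, 1.2], "grip": -0.3},
    {"twist": [0, 0, -5], "xyz": [1.49, -0.91, 1.8], "grip": -0.3}
  ]
}}

```text
clock: 28.12
position: [0.4654, 0.2381, 0.1724]
ee_rot: [0.924, 3.002, 0.0]
force: [0.2, -0.2, 0.4]
width: 0.652
```

Call:
{"fn": "jog_arm", "kwargs": {
  "moves": [
    {"twist": [0, 0, -0.36], "xyz": [0, 0, 0.2], "grip": -0.3},
    {"twist": [0, 0, -0.36], "xyz": [0, 0, 0.2], "grip": -0.3},
    {"twist": [0, 0, -0.36], "xyz": [0, 0, 0.2], "grip": -0.3}
  ]
}}

```text
clock: 28.5
position: [0.4662, 0.238, 0.1623]
ee_rot: [0.842, 3.026, 0.001]
force: [0.1, 0.2, 0.4]
width: 0.65
```

```bash
python3 -c "
from h import *
delta([.4663,.239,.0935],58.7)"
```

```text
pos [0.4662 0.238  0.1623] xyz [0.01 0.01 1.15] twist [0.01 0.   0.02] width 0.6504473370946153 F [0.1 0.2 0.4] t 28.5
```

Call:
{"fn": "jog_arm", "kwargs": {
  "moves": [
    {"twist": [0, 0, 0], "xyz": [0.01, 0.01, 0.5], "grip": -0.3},
    {"twist": [0, 0, 0], "xyz": [0.01, 0.01, 1], "grip": -0.3},
    {"twist": [0, 0, 0], "xyz": [0.01, 0.01, 1.14], "grip": -0.3},
    {"twist": [0, 0, 0], "xyz": [0.01, 0.01, 1.14], "grip": 0.3},
    {"twist": [0, 0, 0], "xyz": [0.01, 0.01, 1.14], "grip": 1}
  ]
}}

```text
clock: 29.12
position: [0.4663, 0.239, 0.0944]
ee_rot: [0.84, 3.026, 0.002]
force: [0.1, 0.6, 0.2]
width: 0.481
```

Call:
{"fn": "jog_arm", "kwargs": {
  "moves": [
    {"twist": [0, 0, 0], "xyz": [0, 0, 0], "grip": 1},
    {"twist": [0, 0, 0], "xyz": [0, 0, 0], "grip": 1},
    {"twist": [0, 0, 1], "xyz": [0, 0, 0], "grip": 1},
    {"twist": [0, 0, 2], "xyz": [0, 0, 0], "grip": 1},
    {"twist": [0, 0, 2], "xyz": [0, 0, 0], "grip": 1}
  ]
}}

```text
clock: 29.75
position: [0.4652, 0.2382, 0.0934]
ee_rot: [-1.351, -2.836, 0.001]
force: [-3.3, -1.6, 4.5]
width: 0.183
```

Call:
{"fn": "jog_arm", "kwargs": {
  "moves": [
    {"twist": [0, 0, 0], "xyz": [0, 0, 0], "grip": 0.3},
    {"twist": [0, 0, 0], "xyz": [0, 0, 0], "grip": -0.3},
    {"twist": [0, 0, 0], "xyz": [0, 0, 0], "grip": -0.3},
    {"twist": [0, 0, 0], "xyz": [0, 0, -0.8], "grip": -0.3},
    {"twist": [0, 0, 0], "xyz": [0, 0, -1.6], "grip": -0.3}
  ]
}}

```text
clock: 30.38
position: [0.4653, 0.2383, 0.1899]
ee_rot: [-1.351, -2.835, 0.002]
force: [-0.2, 1.4, -0.3]
width: 0.645
```

Call:
{"fn": "jog_arm", "kwargs": {
  "moves": [
    {"twist": [0, 0, 1], "xyz": [0, 0, -0.8], "grip": -0.3},
    {"twist": [0, 0, 2], "xyz": [0, 0, -1.6], "grip": -0.3},
    {"twist": [0, 0, 3], "xyz": [0, 0, -1.6], "grip": -0.3},
    {"twist": [0, 0, 3.4], "xyz": [0, 0, -1.6], "grip": -0.3}
  ]
}}

```text
clock: 30.88
position: [0.4658, 0.2387, 0.2859]
ee_rot: [2.126, 2.313, 0.003]
force: [0.0, -0.0, -0.7]
width: 0.647
```

```bash
python3 -c "
from h import *
delta([.5281,.1534,.2815],4.8)"
```

```text
pos [0.4658 0.2387 0.2859] xyz [-1.5   0.92  0.07] twist [ 0.01 -0.    0.  ] width 0.6470953116475404 F [ 0.  -0.  -0.7] t 30.875
```

Call:
{"fn": "jog_arm", "kwargs": {
  "moves": [
    {"twist": [0, 0, 0], "xyz": [-0.7, 0.5, 0], "grip": -0.3},
    {"twist": [0, 0, 0], "xyz": [-1.5, 0.92, 0.07], "grip": -0.3},
    {"twist": [0, 0, 0], "xyz": [-1.5, 0.92, 0.07], "grip": -0.3},
    {"twist": [0, 0, 0], "xyz": [-1.5, 0.92, 0.07], "grip": -0.3},
    {"twist": [0, 0, 0], "xyz": [-1.5, 0.92, 0.07], "grip": -0.3}
  ]
}}

```text
clock: 31.5
position: [0.5277, 0.1551, 0.2809]
ee_rot: [-2.119, -2.318, -0.0]
force: [-0.5, -0.5, 1.0]
width: 0.647
```

```bash
python3 -c "
from h import *
rise()
cur=np.load('cur.npy'); ref=np.load('ref.npy')
for u in (268,272): print(ref[228:262,u].astype(int)); print(cur[228:262,u].astype(int))"
```

```text
pos [0.5277 0.1551 0.2809] xyz [-0.03  0.   -0.01] twist [-0.   -0.    0.03] width 0.6472006405075499 F [-0.5 -0.5  1. ] t 31.5
barend (0.1, np.float64(0.9472))
barside (0.1, np.float64(0.9856))
platform (1.3, np.float64(0.9511))
rest (-0.0, np.float64(0.9999))
scissor (0.05, np.float64(0.9796))
rise px bar,platform [0.03 2.83] mm [0.11 9.18] sd [0.1  0.16]
[118 117 116 115 116 115 111 104  98  91  85  84  83  82  71  52  32  20
  14  13  13  17  21  34  47  57  64  74  80  80  73  65  64  69]
[118 117 117 116 115 112 111 103  98  91  86  84  83  82  72  50  31  20
  17  20  33  45  58  64  70  71  72  80  87  84  76  69  71  75]
[115 116 115 113 110 107  98  89  84  83  81  74  56  34  21  17  16  16
  15  25  34  44  54  57  59  63  70  78  85  86  87  86  81  72]
[118 115 115 112 107 102  94  88  83  84  82  74  57  36  22  17  21  30
  43  51  54  56  59  70  80  84  82  84  85  86  88  86  77  69]
```

Call:
{"fn": "jog_arm", "kwargs": {
  "moves": [
    {"twist": [0, 0, -1], "xyz": [0.7, -0.5, 0], "grip": -0.3},
    {"twist": [0, 0, -2], "xyz": [1.3, -0.9, 0], "grip": -0.3},
    {"twist": [0, 0, -3], "xyz": [1.49, -0.91, 0.5], "grip": -0.3},
    {"twist": [0, 0, -3.38], "xyz": [1.49, -0.91, 1.2], "grip": -0.3},
    {"twist": [0, 0, -3.38], "xyz": [1.49, -0.91, 1.9], "grip": -0.3}
  ]
}}

```text
clock: 32.42
position: [0.4662, 0.2385, 0.1661]
ee_rot: [1.355, 2.834, 0.002]
force: [0.6, 0.5, 0.1]
width: 0.652
```

```bash
python3 -c "
from h import *
delta([.4663,.239,.0935],38.7)"
```

```text
pos [0.4662 0.2385 0.1661] xyz [0.01 0.01 1.21] twist [0.01 0.   0.02] width 0.6515666410841958 F [0.6 0.5 0.1] t 32.425
```

Call:
{"fn": "jog_arm", "kwargs": {
  "moves": [
    {"twist": [0, 0, 0], "xyz": [0.01, 0.01, 0.5], "grip": -0.3},
    {"twist": [0, 0, 0], "xyz": [0.01, 0.01, 1], "grip": -0.3},
    {"twist": [0, 0, 0], "xyz": [0.01, 0.01, 1.2], "grip": -0.3},
    {"twist": [0, 0, 0], "xyz": [0.01, 0.01, 1.2], "grip": 0.3},
    {"twist": [0, 0, 0], "xyz": [0.01, 0.01, 1.2], "grip": 1}
  ]
}}

```text
clock: 33.05
position: [0.467, 0.2393, 0.096]
ee_rot: [1.357, 2.832, 0.002]
force: [-0.1, 1.4, -0.3]
width: 0.478
```

Call:
{"fn": "jog_arm", "kwargs": {
  "moves": [
    {"twist": [0, 0, 0], "xyz": [0, 0, 0], "grip": 1},
    {"twist": [0, 0, 0], "xyz": [0, 0, 0], "grip": 1},
    {"twist": [0, 0, 1], "xyz": [0, 0, 0], "grip": 1},
    {"twist": [0, 0, 2], "xyz": [0, 0, 0], "grip": 1},
    {"twist": [0, 0, 2], "xyz": [0, 0, 0], "grip": 1}
  ]
}}

```text
clock: 33.67
position: [0.4649, 0.2382, 0.0952]
ee_rot: [-1.831, -2.551, 0.004]
force: [-5.7, -3.2, 7.5]
width: 0.177
```

Call:
{"fn": "jog_arm", "kwargs": {
  "moves": [
    {"twist": [0, 0, 0], "xyz": [0, 0, 0], "grip": 0.3},
    {"twist": [0, 0, 0], "xyz": [0, 0, 0], "grip": -0.3},
    {"twist": [0, 0, 0], "xyz": [0, 0, 0], "grip": -0.3},
    {"twist": [0, 0, 0], "xyz": [0, 0, -0.8], "grip": -0.3},
    {"twist": [0, 0, 0], "xyz": [0, 0, -1.6], "grip": -0.3}
  ]
}}

```text
clock: 34.3
position: [0.4661, 0.2385, 0.1918]
ee_rot: [-1.829, -2.554, 0.002]
force: [0.1, 0.0, 0.2]
width: 0.638
```

Call:
{"fn": "jog_arm", "kwargs": {
  "moves": [
    {"twist": [0, 0, 0.7], "xyz": [0, 0, -0.8], "grip": -0.3},
    {"twist": [0, 0, 1.4], "xyz": [0, 0, -1.6], "grip": -0.3},
    {"twist": [0, 0, 1.4], "xyz": [0, 0, -1.6], "grip": -0.3}
  ]
}}

```text
clock: 34.67
position: [0.4682, 0.2397, 0.2906]
ee_rot: [2.127, 2.31, 0.011]
force: [0.1, 0.1, -1.1]
width: 0.653
```

```bash
python3 -c "
from h import *
delta([.5278,.1550,.2812],4.8)"
```

```text
pos [0.4682 0.2397 0.2906] xyz [-1.49  0.87  0.16] twist [ 0.04 -0.02 -0.01] width 0.6525513108742591 F [ 0.1  0.1 -1.1] t 34.675
```

Call:
{"fn": "jog_arm", "kwargs": {
  "moves": [
    {"twist": [0, 0, 0], "xyz": [-0.7, 0.5, 0], "grip": -0.3},
    {"twist": [0, 0, 0], "xyz": [-1.49, 0.9, 0.12], "grip": -0.3},
    {"twist": [0, 0, 0], "xyz": [-1.49, 0.9, 0.12], "grip": -0.3},
    {"twist": [0, 0, 0], "xyz": [-1.49, 0.9, 0.12], "grip": -0.3},
    {"twist": [0, 0, 0], "xyz": [-1.49, 0.9, 0.12], "grip": -0.3}
  ]
}}

```text
clock: 35.3
position: [0.5269, 0.1556, 0.2794]
ee_rot: [-2.123, -2.314, 0.0]
force: [-0.7, -0.2, 0.7]
width: 0.646
```

```bash
python3 -c "
from h import *
rise()
cur=np.load('cur.npy'); ref=np.load('ref.npy')
for u in (268,272): print(cur[228:262,u].astype(int))"
```

```text
pos [0.5269 0.1556 0.2794] xyz [-0.04  0.02 -0.04] twist [-0.   -0.    0.01] width 0.6461220070743667 F [-0.7 -0.2  0.7] t 35.3
barend (0.25, np.float64(0.896))
barside (0.55, np.float64(0.9784))
platform (1.7, np.float64(0.9445))
rest (-0.0, np.float64(0.9999))
scissor (0.05, np.float64(0.9768))
rise px bar,platform [0.54 3.28] mm [ 1.87 10.66] sd [0.11 0.15]
[118 116 116 115 115 112 108 102  93  86  84  83  82  75  62  46  26  15
  20  28  41  51  59  68  71  69  71  78  86  84  77  73  72  76]
[116 116 113 109 105  99  90  86  86  84  75  63  43  24  19  17  24  37
  49  54  55  56  66  76  83  86  85  86  86  87  90  88  78  68]
```

Contact: the bar's edge rose about 1.2–1.9 mm (0.54 px), and the last step could lift it 1.4 mm at most. That is inside the limit. I'll take the final look.

```bash
python3 - <<'E'
from h import *
s=arm.get_image('side'); w=arm.get_image('wrist')
cv2.imwrite('pics/fin.png',np.hstack([cv2.resize(s[200:300,220:320],(400,400),interpolation=cv2.INTER_CUBIC),cv2.resize(w[0:200,220:420],(400,400))]))
# bar ends/edges predicted in wrist crop
c=cam('wrist'); pr=R.from_euler('z',4.8,degrees=True)
for p in [(-.02,-.1,.121),(.02,-.1,.121),(-.02,.0,.121),(.02,0,.121)]: print(p,((w2px(c,pr.apply(p)+[.5802,.2484,0])-[220,0])*2+[400,0]).round(0))
E
```

```text
(-0.02, -0.1, 0.121) [688. 389.]
(0.02, -0.1, 0.121) [776. 389.]
(-0.02, 0.0, 0.121) [697. 156.]
(0.02, 0, 0.121) [795. 156.]
```

View pics/fin.png

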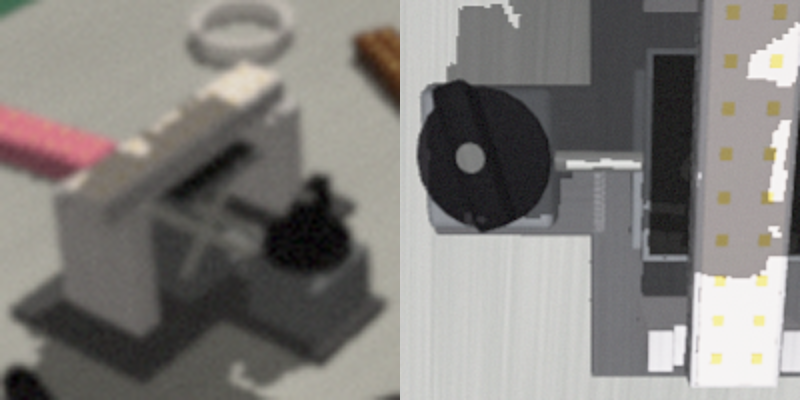

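The bar's end edge in the wrist view is at (690–778, 386), against a predicted (688–776, 389). It is chips up and in line with the rests, and the arm is clear, so I'm handing in.

```bash
python3 -c "
from h import *
print(arm.sign_off())"
```

```text
the job is handed in; nothing more can be done
None
```

I laid the long LED bar across both rests, chips up, and let go with the platform still clear below it. I then turned the knob clockwise about 2.7 rad in five steps until the platform lifted the bar slightly. The job was handed in at about 35 s of the 72 s allowed; sign-off gives no verdict.

**Last checks:**
- **Bar position:** its visible end was within about 2 mm of the predicted centred place, in line with the rests.
- **Platform contact:** the side camera showed the bar's lower edge staying still within 0.1 mm until the last step, then rising. That rise is how I know the platform bears on the bar; the contact force itself was not measured.
- **Bar lift:** the edge measurement read about 1.9 mm. The last knob step could lift it only 1.4 mm, so the two disagree by about 0.5 mm, which I put down to pixel noise. Both are under the 3 mm limit.
- **Other objects:** the arm was parked clear of everything. I did not go near the short bar, bottle, screwdriver or tape roll, but I did not measure their positions again at the end.

The first move call was refused for missing keys, so one picture was spent on the start pose again.

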